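# Let the caught mixing stick drop into the lever bin and ease the lid shut

### The arm

A 6-joint arm with a two-finger parallel gripper is mounted at the origin on the work surface. World frame = base frame: x ahead of the robot, y to its left, z up, the work surface at z = 0. Lengths are in m, angles in degrees, forces in N, time in s.
With the tool pointing down it reaches from about 0.35 to 0.875 m from the base axis. Payload 4.2 kg.
Tool frame: the origin (TCP) lies at the very end of the fingers, on their centre line; the grasp point (between the pads) lies 19 mm behind it; z points along the fingers, x is the direction in which the jaws open and shut, and the axes are right-handed (so a half turn about z gives the same grasp; the last joint's range is limited). The gripper opens to 87 mm and grips with 3 to 60 N. Pads are 19 mm wide; open, the fingers measure 117 mm over their backs; the gripper's body (75 mm by 190 mm) begins 51 mm behind the grasp point.
Start: joints at [-52.792, 22.042, 0.453, 0, -68.411, -14.817], TCP at [0.238, -0.578, 0.223] pointing down, gripper open.
Joint ranges: [-179.83, 179.83], [-69.29, 118.12], [-61.27, 80.66], [-181.25, 117.63], [-171.15, -9.14], [-177.46, 177.46]. Speed limits (degrees/s): [159.86, 159.86, 180, 180, 180, 180].

### API

Orientations are given as a 3x3 rotation matrix whose columns are the frame's x, y, z axes.
In Python, from station import sense, capture, finish_job gives the robot as it stands.
- The arm moves only by the shell command python3 -m crank 'ROWS' [OPENING]. ROWS is JSON, a list of rows, each a list of 4 numbers: the shift along the tool's x, y, z in m, then the turn about the tool's z in rad. A call has 1 to 5 rows; each row shifts and turns the commanded pose from where the row before left it, along the tool's axes as they then stand; what a row does not reach is not made up. A row lasts 1/12 s, in which the tool goes at most 41.7 mm and 7.16 degrees, less where a joint would pass 70% of its speed; a pose out of reach is approached as far as the arm can. A call with a gripper value outside its range is refused whole. OPENING is the finger opening in m, from 0 to 0.087, set as the call begins (- or left out, the last holds). The fingers move at their own pace and stop on an object; the grip force is fixed at half the most. Time passes only in rows, so rows that do not move let the fingers close. It gives the time, the measured TCP pose, the force and the opening at its end, in the units of the state.
- sense(): the state, without advancing time (a new reading comes with each control period).
- capture(name): name is "side" or "top"; returns a dict with "pixels" (400x640x3 uint8, red, green, blue), "depth" (400x640 float32, m along the optical axis (not along the pixel's ray), 0 where there is no reading), "fx", "fy", "cx", "cy" (pixels), "world_from_camera" (4x4, takes a point from camera to world coordinates). Camera axes: x right, y down, z forward; pixel columns grow to the right and rows downward; lengths in m; the calibration is good to about 2 mm. A picture is of the moment at which its call begins.
- finish_job(): hands the job in, once; it reports no verdict.
The state is a dict: "time_s": time; "joints": joint angles; "joint_velocities": joint speeds; "effort": joint torques, N m; "tcp_pos": TCP position; "ee_rot": TCP orientation; "wrist_force": force on the tool from outside, world axes, zero at the start; "moment": the same for the moment, N m; "gripper_width": opening from 0.0 (shut) to 1.0 (fully open).
Only numpy, scipy, OpenCV 4.12 (cv2) and the standard library are available. Lean on these libraries where they do the work, as an engineer would, in place of code of your own. Each camera call takes 0.05 s, during which the arm holds its last target.

### The job

A used mixing stick, sticky with adhesive, is caught under the lid of the red waste bin. With the fingertips, press the bin's yellow lever plate right down so that the lid swings wide open and the stick drops inside, then ease the lever back up slowly, so that the lid settles fully shut under control and does not slam, and take your hand away. Touch only the lever: leave the stick and the lid alone, lift nothing, and leave the things around the bin where they stand.

Things in the scene. Friction and masses are not known exactly. Their poses are not given: they have to be found in the camera images.
- bin: Red sheet-steel waste bin fixed to the bench, 200 mm deep (its x) by 240 mm wide (its y), rim 220 mm above the bench, walls and floor 4 mm, open inside under the lid. Origin: centre of its underside, on the bench. Its front is its -x side, which faces the robot more or less; z is up. The lever runs along its -y side, 141 mm from the bin's middle, and stands out beyond the front.
- lid (a joint): Opening angle of the bare steel lid in rad: 0 fully shut, about 0.07 at the start (propped ajar by the stick), about 1.2 wide open. The lid (220 mm front to back, 256 mm wide, 12 mm front skirt, about 0.43 kg) is hinged along the bin's back rim. Linked to the lever by a rod; no damper or catch: it falls shut if the lever is let go.
- lever (a joint): Angle of the hand lever in rad: 0 up at rest (lid shut), about 0.02 at the start, 0.34 right down on its stop (lid wide open); the lid turns about 3.5 times as far as the lever. The lever is a flat bar that pivots on the bin's -y side about a line along the bin's y; pressing its plate takes about 8 to 12 N at first, less as the lid rises, and the lid's weight brings the plate back up under the fingers.
- pad_top (a point): Centre of the top of the yellow press plate (50 x 56 x 6 mm) at the lever's front end; moves with the lever in an arc of 175 mm radius about the pivot. At rest: 170 mm in front of the bin's centre (plate centre 70 mm ahead of its front wall), 151 mm to its -y side, 177 mm above the bench, tipped 0.17 rad, front edge up; right down: about 118 mm above the bench, tipped as much the other way.
- lever_pivot (a point): The lever's pivot on the bin's -y side, 135 mm above the bench; the plate turns about it.
- lid_front (a point): Middle of the lid's front edge, upper side.
- stick_mid (a point): Centre of the used mixing stick: wood, 170 x 25 x 6 mm, about 26 g, a rounded lump of adhesive (35 x 30 x 11 mm) on its inner (+x) end. At the start it lies level across the bin's front rim, some 60 mm of its bare end sticking out towards the robot; it tips in by itself when the lid opens. Not to be touched.
- cartridge_red: Bystander: standing white sealant cartridge with a red band, 49 mm across, 235 mm tall. Origin: centre of its underside.
- cartridge_grey: Bystander: standing white sealant cartridge with a grey band, 49 mm across, 235 mm tall. Origin: centre of its underside.
- spacer_box: Bystander: small dark red box with paper labels, 75 x 55 x 40 mm, in front of the bin. Origin: centre of its underside.
- screw_box: Bystander: cardboard box with an orange label on two sides, 110 x 80 x 60 mm. Origin: centre of its underside.
- tub: Bystander: white lidded tub with a green band, 122 mm across, 122 mm tall. Origin: centre of its underside.
- spray_can: Bystander: spray can, 52 mm across, 180 mm tall. Origin: centre of its underside.
- filling_knife: Bystander: filling knife 200 mm long lying on the bench in front of the bin. Origin: centre of its underside.
There are look-alikes about, which are no part of the job. Of the things that look like the part that bears stick_mid, the largest one is meant.

How it is judged:
By the outcome, as a careful person would: the job done as asked, in the order asked, and still so for the second after the job is handed in, with the robot touching nothing.
It also fails if it takes over 42 s, if anything falls off the work surface, if the arm or the gripper's body presses on something with over 40 N, if the wrist force passes 120 N, or if a joint passes its speed limit or range.

## Working session

There is one attempt and no reset: what is moved stays moved. The work goes in short steps, Python scripts to look and compute and a shell command to move; the robot and the scene stay as the last step left them, time stands still between calls to the robot, and variables do not carry over. Pictures are saved under pics/ and viewed, and the job is handed in when it is done.

```bash
ls; mkdir -p pics; python3 - <<'E'
from station import sense,capture
import cv2,numpy as np
s=sense();print(s)
for n in("side","top"):
    c=capture(n);cv2.imwrite(f"pics/{n}0.png",c["pixels"][:,:,::-1]);np.savez(f"{n}0.npz",**c)
    print(n,c["fx"],c["fy"],c["cx"],c["cy"],np.round(c["world_from_camera"],3).tolist())
E
```

```text
pics
{'time_s': 0.0, 'joints': array([-5.27912760e+01,  2.20906675e+01,  3.80797927e-01, -2.90768561e-02,
       -6.84107704e+01, -1.48167015e+01]), 'joint_velocities': array([ 0.01192995, -0.03101591,  0.00508719, -0.05866447,  0.01479876,
        0.01433964]), 'effort': array([-7.55181850e-05, -3.90664244e+01,  1.87402260e+01,  4.21971962e+00,
        1.08043579e-02, -2.08446445e-04]), 'tcp_pos': array([ 0.23788378, -0.57731642,  0.22146731]), 'ee_rot': array([[-3.80767562e-01,  9.24670351e-01, -8.97423927e-04],
       [ 9.24668273e-01,  3.80768610e-01,  1.96227357e-03],
       [ 2.15616705e-03, -8.26493114e-05, -9.99997672e-01]]), 'wrist_force': array([0.99702783, 0.50000242, 0.29876252]), 'moment': array([-0.00601664, -0.00157887, -0.00154197]), 'gripper_width': 0.9971837677602539}
side 375.0891680074864 375.0891680074864 318.9706782444421 200.5656500062893 [[-0.993, 0.056, -0.103, 0.706], [0.117, 0.552, -0.826, 1.074], [0.011, -0.832, -0.555, 0.855], [0.0, 0.0, 0.0, 1.0]]
top 369.0205279557115 369.0205279557115 323.67166407675467 202.37189649972981 [[0.031, -0.98, 0.198, 0.371], [-1.0, -0.03, 0.007, -0.002], [-0.001, -0.198, -0.98, 1.276], [0.0, 0.0, 0.0, 1.0]]
```

View pics/side0.png

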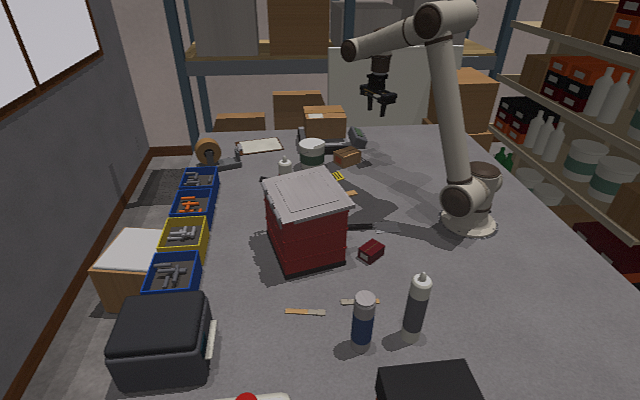

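View pics/top0.png

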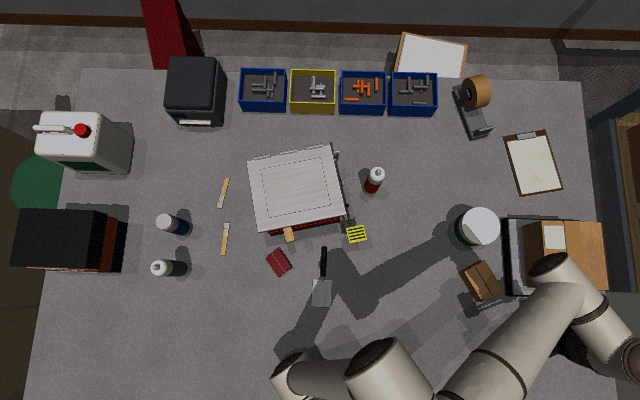

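The top view shows the lid centred near (295,187), the bare stick end at (289,235), the yellow pad at (356,234), and the red cartridge at (374,180). In the side view, the pad is partly visible at (338,177). Next I measure the pad and the bin's yaw.

```bash
cat > h.py <<'E'
import numpy as np,cv2
def load(n):
    d=np.load(n);return {k:d[k] for k in d.files}
def pts(c,mask):
    v,u=np.nonzero(mask&(c["depth"]>0));z=c["depth"][v,u]
    p=np.stack([(u-c["cx"])/c["fx"]*z,(v-c["cy"])/c["fy"]*z,z,np.ones_like(z)])
    return (c["world_from_camera"]@p)[:3].T
def ray(c,u,v,h):
    T=c["world_from_camera"];d=T[:3,:3]@np.array([(u-c["cx"])/c["fx"],(v-c["cy"])/c["fy"],1]);o=T[:3,3]
    return o+d*(h-o[2])/d[2]
E
python3 - <<'E'
from h import *
c=load("top0.npz");hsv=cv2.cvtColor(c["pixels"],cv2.COLOR_RGB2HSV)
roi=np.zeros((400,640),bool);roi[215:255,335:380]=1
m=roi&(cv2.inRange(hsv,(22,120,60),(36,255,255))>0)
P=pts(c,m);print(len(P),np.median(P,0),P.min(0),P.max(0))
k=cv2.morphologyEx(m.astype('u1'),cv2.MORPH_CLOSE,np.ones((7,7)))
v,u=np.nonzero(k);r=cv2.minAreaRect(np.stack([u,v],1).astype('f4'));print(r,cv2.boxPoints(r).tolist())
q=[ray(c,a,b,.175) for a,b in cv2.boxPoints(r)];print(np.round(q,4));print(ray(c,*r[0],.175))
A=np.c_[P[:,:2],np.ones(len(P))];print("plane",np.linalg.lstsq(A,P[:,2],rcond=None)[0])
# lid: height mask
h=np.zeros((400,640));T=c["world_from_camera"]
vv,uu=np.mgrid[:400,:640];z=c["depth"]
W=np.einsum('ij,jhw->ihw',T[:3],np.stack([(uu-c["cx"])/c["fx"]*z,(vv-c["cy"])/c["fy"]*z,z,np.ones_like(z)]))
L=(W[2]>.2)&(W[2]<.3)&(uu>235)&(uu<350)&(vv>135)&(vv<240)
Q=W[:,L].T;r=cv2.minAreaRect(Q[:,:2].astype('f4'));print("lid",r,np.round(cv2.boxPoints(r),3).tolist(),len(Q),Q[:,2].min(),Q[:,2].max())
A=np.c_[Q[:,:2],np.ones(len(Q))];print("plane",np.linalg.lstsq(A,Q[:,2],rcond=None)[0])
# cartridge red, knife, etc
for n,b in dict(cart=(360,390,160,195),stick=(280,296,226,246),knife=(310,332,245,308),spacer=(262,295,245,280)).items():
    mm=(uu>b[0])&(uu<b[1])&(vv>b[2])&(vv<b[3])&(W[2]>(.008 if n!='stick' else .15));q=W[:,mm].T
    if len(q): print(n,len(q),q.min(0).round(3),q.max(0).round(3),np.median(q,0).round(3))
s=c["pixels"][140:300,220:420,::-1];cv2.imwrite("pics/topz.png",cv2.resize(s,(800,640))[:600])
d=load("side0.npz");s=d["pixels"][140:290,240:400,::-1];cv2.imwrite("pics/sidez.png",cv2.resize(s,(640,600)))
E
```

```text
250 [ 0.50242759 -0.09494714  0.17182741] [ 0.47289083 -0.13692903 -0.00463897] [ 0.55719712 -0.06491672  0.18056232]
((356.09613037109375, 233.48077392578125), (16.277637481689453, 18.43491554260254), 78.69007110595703) [[345.4615173339844, 227.3076934814453], [363.5384216308594, 223.6923065185547], [366.7307434082031, 239.6538543701172], [348.6538391113281, 243.2692413330078]]
[[ 0.5195 -0.0628  0.175 ]
 [ 0.5322 -0.117   0.175 ]
 [ 0.4844 -0.127   0.175 ]
 [ 0.472  -0.0732  0.175 ]]
[ 0.50192544 -0.09498617  0.175     ]
plane [-0.73772885  0.09509639  0.54845915]
lid ((0.6140227317810059, 0.07840701937675476), (0.2677128314971924, 0.2775401175022125), 12.858277320861816) [[0.453000009059906, 0.18400000035762787], [0.5139999985694885, -0.08699999749660492], [0.7749999761581421, -0.027000000700354576], [0.7139999866485596, 0.24300000071525574]] 6678 0.20734093916033958 0.2449625886282787
plane [-0.05861347 -0.015427    0.27046128]
cart 433 [ 0.371 -0.175  0.009] [ 0.706 -0.002  1.276] [ 0.668 -0.146  0.193]
stick 138 [ 0.371 -0.002  0.221] [0.509 0.124 1.276] [0.489 0.104 0.225]
knife 173 [ 0.325 -0.008  0.008] [0.472 0.016 1.276] [0.421 0.002 0.017]
spacer 403 [ 0.37  -0.002  0.011] [0.459 0.194 1.276] [0.413 0.15  0.039]
```

```bash
python3 -m crank --help 2>&1 | head; ls -la
```

```text
invalid input: not JSON, or not a number
total 3520
drwxr-xr-x  3 agent agent    4096 Dec  6 15:13 .
drwxr-xr-x 23 root  root     4096 Dec  6 15:12 ..
-rw-r--r--  1 agent agent     436 Dec  6 15:13 h.py
drwxr-xr-x  2 agent agent    4096 Dec  6 15:13 pics
-rw-r--r--  1 agent agent 1793878 Dec  6 15:12 side0.npz
-rw-r--r--  1 agent agent 1793878 Dec  6 15:12 top0.npz
```

Pad centre is about (0.502, -0.095, 0.174). The bin is yawed about 12.7°, which puts its centre near (0.635, 0.090). I'll point the jaw axis along bin y, close the fingers, and move above the pad.

```bash
python3 -m crank '[[0,0,0,0.085],[0,0,0,0.085],[0.01,0.01,-0.005,0],[0.02,0.02,-0.01,0],[0.025,0.02,-0.01,0]]' 0.0
```

```text
time_s: 0.52
tcp_pos: [0.2749, -0.5125, 0.2466]
ee_rot: [[-0.219, 0.976, -0.002], [0.976, 0.219, 0.002], [0.002, -0.001, -1.0]]
wrist_force: [0.6, 0.5, 0.5]
gripper_width: 0.709
```

View pics/topz.png

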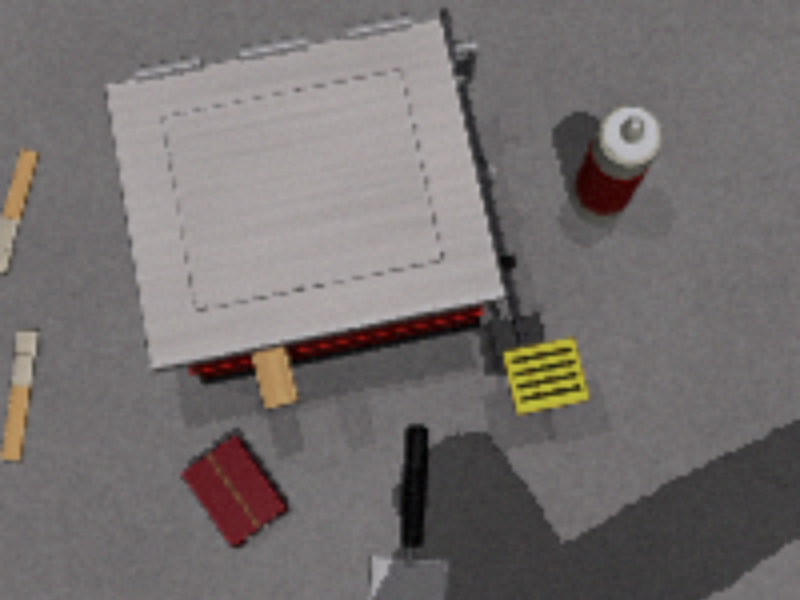

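View pics/sidez.png

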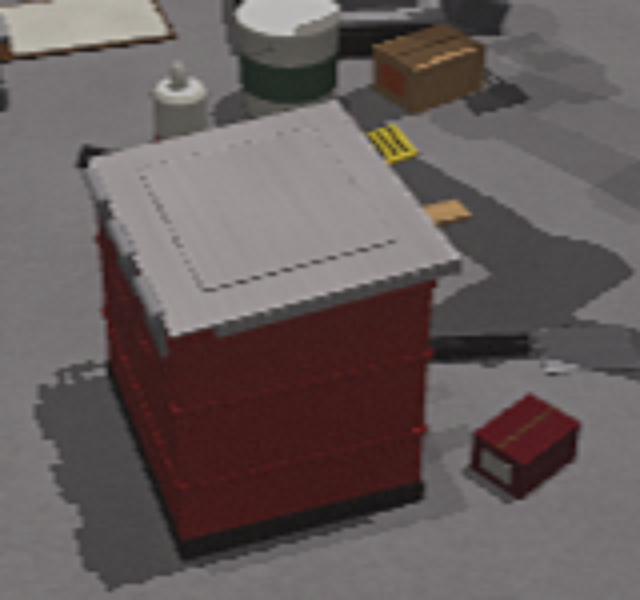

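Close-ups: pad at (545,375) in the top crop, clear of the lid's corner at (500,297). The stick's bare end at (275,378) is far from it. Moving on.

```bash
python3 -m crank '[[0.026,0.022,0,0],[0.026,0.022,0,0],[0.026,0.022,0,0],[0.026,0.022,0,0],[0.026,0.022,0,0]]' && python3 -m crank '[[0.026,0.022,0,0],[0.026,0.022,0,0],[0.026,0.022,0,0],[0.026,0.022,0,0],[0.026,0.022,0,0]]' && python3 -m crank '[[0.026,0.022,0,0],[0.026,0.022,0,0],[0.026,0.022,0,0],[0.013,0.011,0,0],[0,0,0,0]]'
```

```text
time_s: 0.93
tcp_pos: [0.3541, -0.3601, 0.2477]
ee_rot: [[-0.221, 0.975, 0.0], [0.975, 0.221, 0.0], [0.0, 0.0, -1.0]]
wrist_force: [0.8, 0.7, -0.4]
gripper_width: 0.324
time_s: 1.35
tcp_pos: [0.4327, -0.2091, 0.2478]
ee_rot: [[-0.221, 0.975, 0.0], [0.975, 0.221, 0.0], [0.0, 0.0, -1.0]]
wrist_force: [0.7, -0.2, -0.1]
gripper_width: 0.016
time_s: 1.77
tcp_pos: [0.4888, -0.1026, 0.2475]
ee_rot: [[-0.225, 0.974, 0.0], [0.974, 0.225, 0.0], [0.0, 0.0, -1.0]]
wrist_force: [-0.3, -1.1, -0.9]
gripper_width: 0.004
```

```bash
python3 -m crank '[[0.005,0.009,0.01,0],[0,0,0.02,0],[0,0,0.01,0],[0,0,0.01,0],[0,0,0,0]]'; python3 - <<'E'
from h import *
from station import capture
o=[]
for n in("side","top"):
    c=capture(n);p=c["pixels"][...,::-1]
    o.append(cv2.resize(p[130:280,230:430] ,(600,450)) if n=="top" else cv2.resize(p[100:250,280:430],(300,300)))
cv2.imwrite("pics/a.png",o[0]);cv2.imwrite("pics/b.png",o[1])
E
```

```text
time_s: 2.18
tcp_pos: [0.4936, -0.0993, 0.195]
ee_rot: [[-0.218, 0.976, -0.005], [0.976, 0.218, 0.0], [0.001, -0.005, -1.0]]
wrist_force: [-0.4, -0.7, -0.2]
gripper_width: 0.006
```

View pics/a.png

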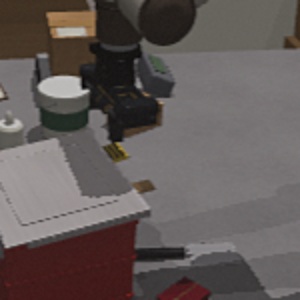

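View pics/b.png

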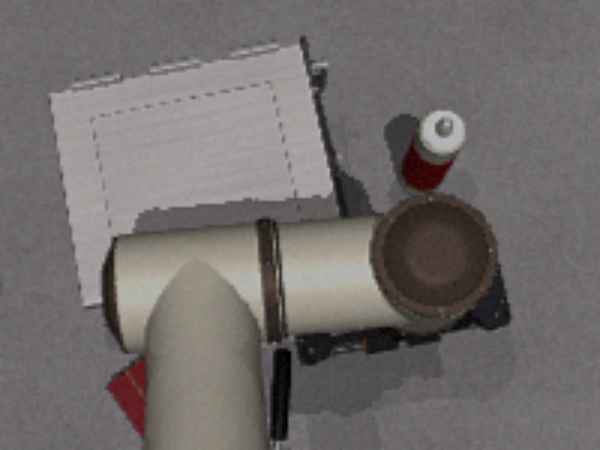

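The fingertips hang over the pad, which is at (117,150) in the side crop. The wrist link at (200,285) in the top crop lies over the lid's front part, so before pressing I check that it clears the lid's swing.

```bash
cat >> h.py <<'E'
def world(c):
    vv,uu=np.mgrid[:400,:640];z=c["depth"].astype(float)
    W=np.einsum('ij,jhw->ihw',c["world_from_camera"][:3],np.stack([(uu-c["cx"])/c["fx"]*z,(vv-c["cy"])/c["fy"]*z,z,np.ones_like(z)]))
    W[:,z<=0]=np.nan;return W
YAW=np.radians(12.7);BC=np.array([.6346,.0897])
def tobin(P):
    d=P[:,:2]-BC;c,s=np.cos(YAW),np.sin(YAW)
    return np.c_[d[:,0]*c+d[:,1]*s,-d[:,0]*s+d[:,1]*c,P[:,2]]
E
python3 - <<'E'
from h import *
from station import capture,sense
print(sense()["joints"].round(1))
for n in("side","top"):
    c=capture(n);W=world(c);np.savez(f"{n}1.npz",**c)
    P=W.reshape(3,-1).T;P=P[~np.isnan(P[:,0])];B=tobin(P)
    k=(B[:,2]>.26)&(B[:,0]>-.4)&(B[:,0]<.2)&(abs(B[:,1])<.3);B=B[k]
    print(n,len(B))
    L=B[abs(B[:,1])<.13]
    for lo in np.arange(.26,.9,.04):
        q=L[(L[:,2]>=lo)&(L[:,2]<lo+.04)]
        if len(q):print(round(lo,2),len(q),q.min(0).round(3),q.max(0).round(3))
    dx=L[:,0]-.1;dz=L[:,2]-.225;r=np.hypot(dx,dz)
    print("min r",r.min(),L[r.argmin()])
E
```

```text
[  7.1  11.6 -18.3   0.  -60.2 -84.5]
side 6488
0.26 214 [-0.211 -0.129  0.267] [-0.137 -0.058  0.3  ]
0.3 207 [-0.211 -0.13   0.3  ] [-0.136 -0.055  0.315]
0.34 53 [-0.203 -0.13   0.37 ] [-0.145 -0.114  0.38 ]
0.38 163 [-0.205 -0.13   0.38 ] [-0.141 -0.111  0.42 ]
0.42 117 [-0.183 -0.13   0.42 ] [-0.138 -0.11   0.46 ]
0.46 341 [-0.193 -0.13   0.46 ] [-0.113  0.075  0.5  ]
0.5 984 [-0.283 -0.13   0.5  ] [-0.111  0.077  0.54 ]
0.54 1273 [-0.356 -0.13   0.54 ] [-0.13   0.067  0.58 ]
0.58 932 [-0.4   -0.004  0.58 ] [-0.21   0.076  0.62 ]
0.62 803 [-0.4    0.001  0.62 ] [-0.274  0.08   0.66 ]
0.66 422 [-0.4    0.002  0.66 ] [-0.334  0.076  0.699]
min r 0.24229862050548767 [-0.13712159 -0.12614812  0.2748194 ]
top 11478
0.26 58 [-0.214 -0.13   0.278] [-0.201 -0.071  0.3  ]
0.3 146 [-0.214 -0.13   0.3  ] [-0.191 -0.059  0.313]
0.34 1 [-0.202 -0.127  0.37 ] [-0.202 -0.127  0.37 ]
0.38 2 [-0.206 -0.128  0.401] [-0.205 -0.126  0.406]
0.42 1 [-0.211 -0.126  0.459] [-0.211 -0.126  0.459]
0.46 5 [-0.213 -0.13   0.464] [-0.135 -0.043  0.498]
0.5 1553 [-0.217 -0.13   0.5  ] [-0.116  0.073  0.54 ]
0.54 2744 [-0.296 -0.13   0.54 ] [-0.134  0.063  0.58 ]
0.58 1506 [-0.362 -0.023  0.58 ] [-0.217  0.066  0.62 ]
0.62 2106 [-0.4   -0.022  0.62 ] [-0.275  0.075  0.66 ]
0.66 1841 [-0.4   -0.015  0.66 ] [-0.338  0.072  0.698]
min r 0.3024146502950143 [-0.19128866 -0.06233666  0.30627447]
```

```bash
python3 - <<'E'
from h import *
c=load("side1.npz");cv2.imwrite("pics/c.png",cv2.resize(c["pixels"][:260,230:510,::-1],(800,743))[:600])
E
```

```text
(no output)
```

View pics/c.png

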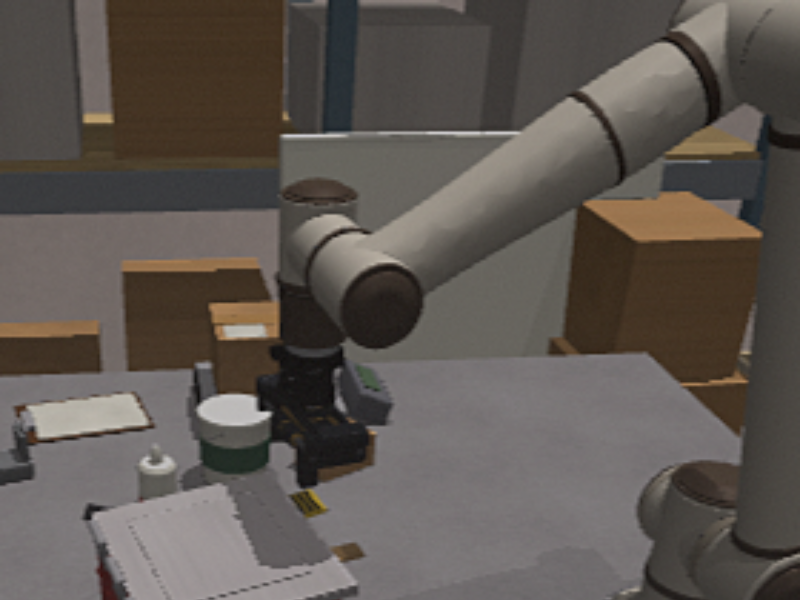

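Clearances hold: at full press the wrist link and gripper body stay more than 0.237 m from the hinge line, and the lid's radius is 0.22 m. I'll lower gently and watch the force.

```bash
python3 -m crank '[[0,0,0.004,0],[0,0,0.004,0],[0,0,0.003,0],[0,0,0.003,0],[0,0,0.003,0]]'; python3 -m crank '[[0,0,0.003,0],[0,0,0.003,0],[0,0,0.003,0],[0,0,0.003,0],[0,0,0.003,0]]'
```

```text
time_s: 2.8
tcp_pos: [0.4954, -0.0989, 0.1802]
ee_rot: [[-0.219, 0.976, -0.0], [0.976, 0.219, 0.0], [0.0, -0.0, -1.0]]
wrist_force: [-0.0, -0.2, 0.3]
gripper_width: 0.005
time_s: 3.22
tcp_pos: [0.4938, -0.0993, 0.1664]
ee_rot: [[-0.219, 0.976, -0.004], [0.976, 0.219, -0.001], [-0.0, -0.004, -1.0]]
wrist_force: [-6.1, -0.3, 9.4]
gripper_width: -0.0
```

```bash
python3 -m crank '[[0,0,0.003,0],[0,0,0.003,0],[0,0,0.003,0],[0,0,0.003,0],[0,0,0.003,0]]'; python3 -m crank '[[0,0,0.003,0],[0,0,0.003,0],[0,0,0.003,0],[0,0,0.003,0],[0,0,0.003,0]]'; python3 - <<'E'
from h import *
from station import capture
for n in("side","top"):
    c=capture(n);cv2.imwrite(f"pics/{n}2.png",c["pixels"][:,:,::-1])
E
```

```text
time_s: 3.63
tcp_pos: [0.4931, -0.0996, 0.1511]
ee_rot: [[-0.219, 0.976, -0.005], [0.976, 0.219, -0.002], [-0.0, -0.005, -1.0]]
wrist_force: [-5.5, -0.8, 7.8]
gripper_width: 0.011
time_s: 4.05
tcp_pos: [0.493, -0.0997, 0.1357]
ee_rot: [[-0.219, 0.976, -0.005], [0.976, 0.219, -0.001], [-0.0, -0.006, -1.0]]
wrist_force: [-5.4, -1.0, 7.2]
gripper_width: 0.001
```

View pics/side2.png

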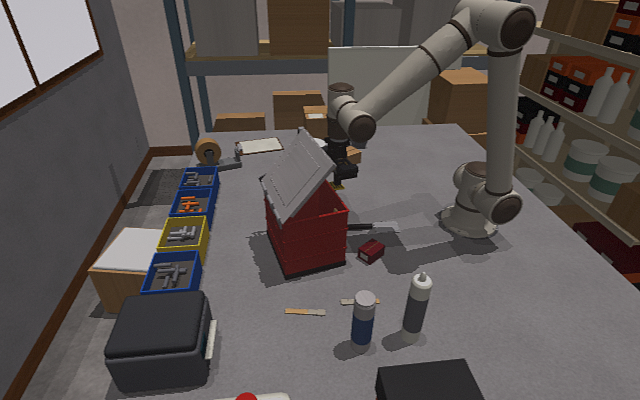

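View pics/top2.png

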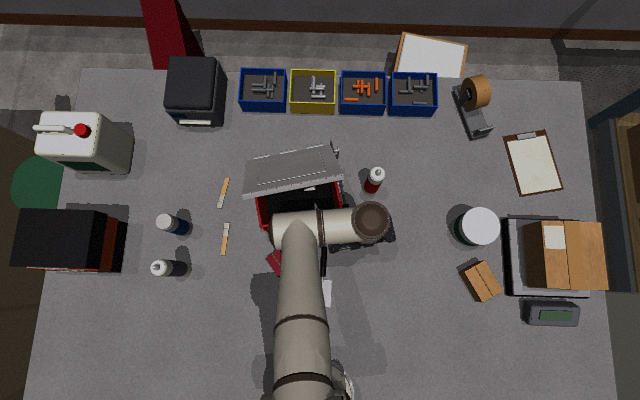

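The lid is rising, with its front edge around (325,165) in the side view, and the stick no longer shows on the rim. I keep pressing to the stop.

```bash
python3 -m crank '[[0,0,0.003,0],[0,0,0.003,0],[0,0,0.003,0],[0,0,0.003,0],[0,0,0.003,0]]'; python3 -m crank '[[0,0,0.002,0],[0,0,0.002,0],[0,0,0.001,0],[0,0,0.001,0],[0,0,0,0]]'
```

```text
time_s: 4.57
tcp_pos: [0.4947, -0.0991, 0.1204]
ee_rot: [[-0.219, 0.976, -0.001], [0.976, 0.219, -0.0], [-0.0, -0.001, -1.0]]
wrist_force: [-3.4, -1.9, 4.2]
gripper_width: 0.004
time_s: 4.98
tcp_pos: [0.4955, -0.099, 0.1175]
ee_rot: [[-0.221, 0.975, 0.0], [0.975, 0.221, -0.001], [-0.001, 0.0, -1.0]]
wrist_force: [-10.0, 0.9, 22.3]
gripper_width: 0.004
```

The force jumped to 22 N at z = 0.1175, so the lever is on its stop. I hold here and look.

```bash
python3 -m crank '[[0,0,0.001,0],[0,0,0,0],[0,0,0,0],[0,0,0,0],[0,0,0,0]]'; python3 - <<'E'
from h import *
from station import capture
a=capture("side");b=capture("top");np.savez("top3.npz",**b);np.savez("side3.npz",**a)
A=cv2.resize(a["pixels"][100:280,240:400,::-1],(530,600));B=cv2.resize(b["pixels"][120:270,220:420,::-1],(800,600))
cv2.imwrite("pics/s3.png",A);cv2.imwrite("pics/t3.png",B)
E
```

```text
time_s: 5.4
tcp_pos: [0.4956, -0.099, 0.1174]
ee_rot: [[-0.221, 0.975, 0.001], [0.975, 0.221, -0.001], [-0.001, 0.001, -1.0]]
wrist_force: [-12.2, 2.0, 26.7]
gripper_width: 0.005
```

View pics/s3.png

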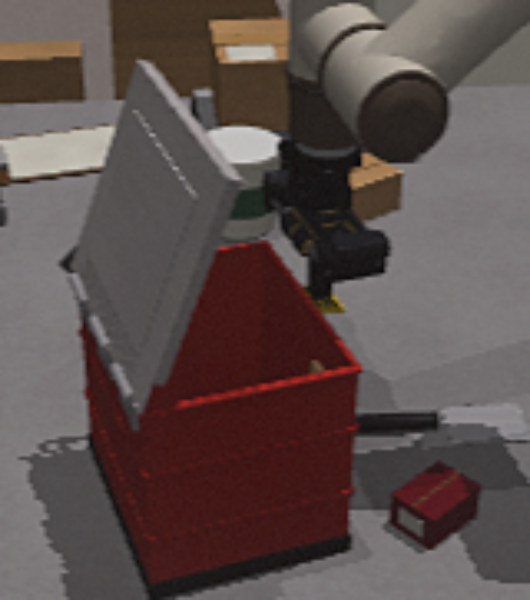

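View pics/t3.png

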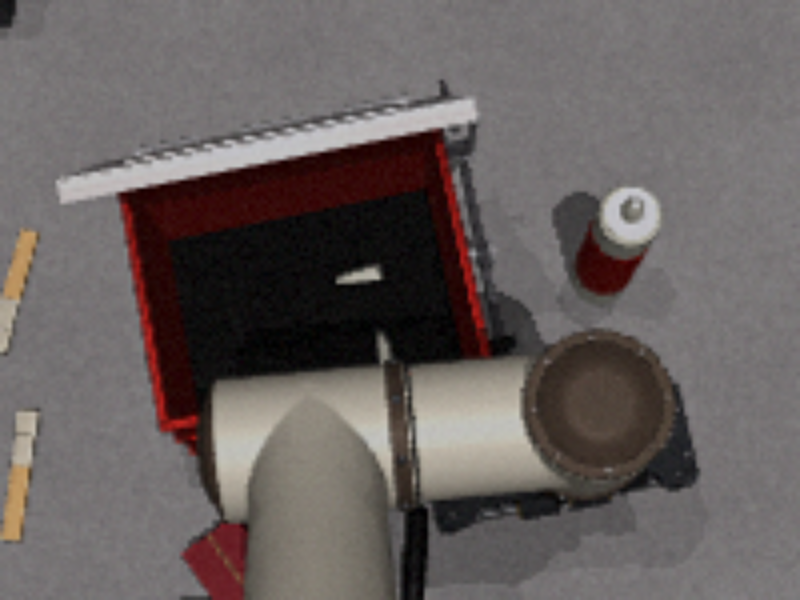

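The lid is wide open and the rim is clear. Pale pieces show inside at (360,273) and (385,345) in the top crop, and one at (317,368) in the side crop. I check their heights against the rim.

```bash
python3 - <<'E'
from h import *
for n,bx in(("top3.npz",[(300,318,184,194),(312,320,201,210)]),("side3.npz",[(330,340,205,215)])):
    c=load(n);W=world(c);hsv=cv2.cvtColor(c["pixels"],cv2.COLOR_RGB2HSV)
    for u0,u1,v0,v1 in bx:
        for v in range(v0,v1):
            for u in range(u0,u1):
                h=hsv[v,u]
                if h[2]>95 and h[1]<150: print(n,u,v,c["pixels"][v,u],tobin(W[:,v,u][None])[0].round(3))
E
```

```text
top3.npz 311 187 [149 144 136] [ 0.035 -0.046  0.02 ]
top3.npz 312 187 [163 158 148] [ 0.033 -0.05   0.023]
top3.npz 313 187 [169 164 152] [ 0.033 -0.053  0.021]
top3.npz 314 187 [96 97 89] [ 0.033 -0.057  0.022]
top3.npz 308 188 [163 162 149] [ 0.034 -0.035  0.019]
top3.npz 309 188 [169 166 155] [ 0.032 -0.039  0.021]
top3.npz 310 188 [168 170 158] [ 0.031 -0.042  0.022]
top3.npz 311 188 [176 172 160] [ 0.031 -0.046  0.023]
top3.npz 312 188 [179 175 165] [ 0.031 -0.049  0.017]
top3.npz 313 188 [185 181 173] [ 0.029 -0.053  0.026]
top3.npz 314 188 [152 148 140] [ 0.028 -0.056  0.024]
top3.npz 305 189 [126 123 117] [ 0.032 -0.024  0.018]
top3.npz 306 189 [168 167 155] [ 0.03  -0.028  0.025]
top3.npz 307 189 [179 174 161] [ 0.03  -0.031  0.022]
top3.npz 308 189 [185 181 170] [ 0.031 -0.035  0.017]
top3.npz 309 189 [181 176 166] [ 0.029 -0.038  0.021]
top3.npz 310 189 [177 176 162] [ 0.028 -0.042  0.023]
top3.npz 311 189 [177 173 163] [ 0.028 -0.045  0.019]
top3.npz 312 189 [176 173 164] [ 0.026 -0.048  0.025]
top3.npz 313 189 [181 179 166] [ 0.027 -0.052  0.017]
top3.npz 314 189 [185 1
[... 406 characters left out ...]
1]
top3.npz 315 206 [136 134 126] [-0.034 -0.048  0.02 ]
top3.npz 316 206 [139 139 130] [-0.035 -0.051  0.018]
top3.npz 315 207 [138 134 125] [-0.037 -0.047  0.016]
top3.npz 316 207 [136 134 124] [-0.038 -0.05   0.018]
top3.npz 315 208 [128 128 117] [-0.041 -0.046  0.018]
top3.npz 316 208 [138 133 125] [-0.042 -0.05   0.021]
top3.npz 315 209 [123 122 113] [-0.045 -0.046  0.021]
top3.npz 316 209 [136 134 124] [-0.047 -0.049  0.026]
side3.npz 334 208 [96 76 53] [-0.091  0.038  0.174]
side3.npz 335 208 [99 75 52] [-0.092  0.045  0.178]
side3.npz 335 209 [108  89  62] [-0.092  0.045  0.174]
side3.npz 336 209 [99 75 51] [-0.095  0.045  0.173]
side3.npz 336 210 [104  91  62] [-0.091  0.055  0.177]
```

The loose pale lumps lie on the bin floor. The stick stands against the inside of the front wall, with its top at z ≈ 0.177 (rim 0.22) and y ≈ +0.045, so it is inside. Now I ease the lever up slowly.

```bash
python3 -m crank '[[0,0,-0.0015,0],[0,0,-0.0015,0],[0,0,-0.0015,0],[0,0,-0.0015,0],[0,0,-0.0015,0]]'; python3 -m crank '[[0,0,-0.0012,0],[0,0,-0.0012,0],[0,0,-0.0012,0],[0,0,-0.0012,0],[0,0,-0.0012,0]]';python3 -m crank '[[0,0,-0.0012,0],[0,0,-0.0012,0],[0,0,-0.0012,0],[0,0,-0.0012,0],[0,0,-0.0012,0]]'; python3 - <<'E'
from h import *
from station import capture
a=capture("side")
cv2.imwrite("pics/s4.png",cv2.resize(a["pixels"][100:280,240:400,::-1],(530,600)))
E
```

```text
time_s: 5.92
tcp_pos: [0.4959, -0.0987, 0.121]
ee_rot: [[-0.219, 0.976, 0.001], [0.976, 0.219, 0.0], [-0.0, 0.001, -1.0]]
wrist_force: [-2.6, -0.9, 2.1]
gripper_width: 0.011
time_s: 6.33
tcp_pos: [0.4955, -0.0988, 0.1272]
ee_rot: [[-0.219, 0.976, -0.0], [0.976, 0.219, -0.0], [0.0, -0.0, -1.0]]
wrist_force: [-2.4, 0.1, 4.0]
gripper_width: 0.006
time_s: 6.75
tcp_pos: [0.4953, -0.0989, 0.1333]
ee_rot: [[-0.219, 0.976, -0.0], [0.976, 0.219, -0.0], [0.0, -0.0, -1.0]]
wrist_force: [-3.3, 0.4, 4.7]
gripper_width: 0.005
```

View pics/s4.png

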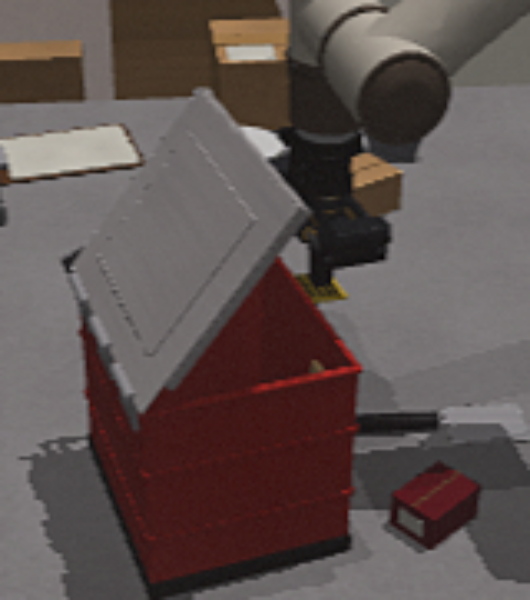

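The lid is following the fingers down, contact is about 5 N, and the stick top is unmoved at (317,368). Continuing.

```bash
for i in 1; do python3 -m crank '[[0,0,-0.0012,0],[0,0,-0.0012,0],[0,0,-0.0012,0],[0,0,-0.0012,0],[0,0,-0.0012,0]]'; python3 -m crank '[[0,0,-0.001,0],[0,0,-0.001,0],[0,0,-0.001,0],[0,0,-0.001,0],[0,0,-0.001,0]]'; python3 -m crank '[[0,0,-0.001,0],[0,0,-0.001,0],[0,0,-0.001,0],[0,0,-0.001,0],[0,0,-0.001,0]]'; python3 -m crank '[[0,0,-0.001,0],[0,0,-0.001,0],[0,0,-0.001,0],[0,0,-0.001,0],[0,0,-0.001,0]]'; done
```

```text
time_s: 7.22
tcp_pos: [0.4953, -0.0989, 0.1394]
ee_rot: [[-0.219, 0.976, -0.0], [0.976, 0.219, -0.0], [-0.0, -0.0, -1.0]]
wrist_force: [-3.8, -0.1, 6.8]
gripper_width: 0.006
time_s: 7.63
tcp_pos: [0.4955, -0.0988, 0.1446]
ee_rot: [[-0.219, 0.976, 0.0], [0.976, 0.219, -0.0], [-0.0, 0.0, -1.0]]
wrist_force: [-4.2, 0.5, 7.0]
gripper_width: 0.003
time_s: 8.05
tcp_pos: [0.4958, -0.0987, 0.1498]
ee_rot: [[-0.219, 0.976, 0.001], [0.976, 0.219, 0.0], [-0.0, 0.001, -1.0]]
wrist_force: [-3.7, 2.3, 6.4]
gripper_width: 0.003
time_s: 8.47
tcp_pos: [0.4963, -0.0987, 0.155]
ee_rot: [[-0.219, 0.976, 0.002], [0.976, 0.219, 0.0], [-0.0, 0.002, -1.0]]
wrist_force: [-2.8, 1.1, 7.5]
gripper_width: 0.004
```

```bash
python3 -m crank '[[0,0,-0.001,0],[0,0,-0.001,0],[0,0,-0.001,0],[0,0,-0.001,0],[0,0,-0.001,0]]'; python3 -m crank '[[0,0,-0.0008,0],[0,0,-0.0008,0],[0,0,-0.0008,0],[0,0,-0.0008,0],[0,0,-0.0008,0]]'; python3 -m crank '[[0,0,-0.0008,0],[0,0,-0.0008,0],[0,0,-0.0008,0],[0,0,-0.0008,0],[0,0,-0.0008,0]]'; python3 - <<'E'
from h import *
from station import capture
a=capture("side")
cv2.imwrite("pics/s5.png",cv2.resize(a["pixels"][100:280,240:400,::-1],(530,600)))
E
```

```text
time_s: 8.88
tcp_pos: [0.4969, -0.0985, 0.1603]
ee_rot: [[-0.22, 0.976, 0.004], [0.976, 0.22, 0.0], [-0.001, 0.004, -1.0]]
wrist_force: [-2.2, 1.8, 7.5]
gripper_width: 0.004
time_s: 9.3
tcp_pos: [0.4975, -0.0984, 0.1646]
ee_rot: [[-0.22, 0.976, 0.005], [0.976, 0.22, 0.0], [-0.001, 0.005, -1.0]]
wrist_force: [-1.9, 2.9, 7.4]
gripper_width: 0.004
time_s: 9.72
tcp_pos: [0.4982, -0.0983, 0.1689]
ee_rot: [[-0.22, 0.976, 0.007], [0.976, 0.22, 0.001], [-0.001, 0.007, -1.0]]
wrist_force: [-1.0, 3.1, 7.5]
gripper_width: 0.01
```

View pics/s5.png

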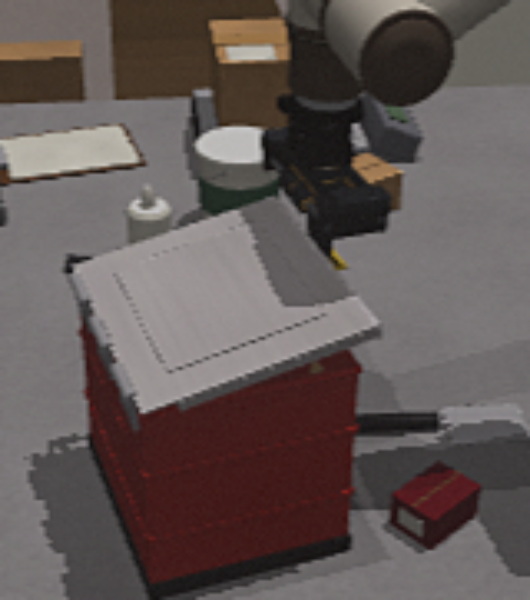

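The lid is nearly down and still under control, with the stick top just visible inside. The last stretch goes slower.

```bash
python3 -m crank '[[0,0,-0.0006,0],[0,0,-0.0006,0],[0,0,-0.0006,0],[0,0,-0.0006,0],[0,0,-0.0006,0]]'; python3 -m crank '[[0,0,-0.0005,0],[0,0,-0.0005,0],[0,0,-0.0005,0],[0,0,-0.0005,0],[0,0,-0.0005,0]]'; python3 -m crank '[[0,0,-0.0005,0],[0,0,-0.0005,0],[0,0,-0.0005,0],[0,0,-0.0005,0],[0,0,-0.0005,0]]'; python3 -m crank '[[0,0,-0.0004,0],[0,0,-0.0004,0],[0,0,-0.0004,0],[0,0,-0.0004,0],[0,0,-0.0004,0]]'
```

```text
time_s: 10.18
tcp_pos: [0.4987, -0.0981, 0.1721]
ee_rot: [[-0.22, 0.975, 0.008], [0.976, 0.22, 0.001], [-0.001, 0.008, -1.0]]
wrist_force: [0.7, 3.1, 7.2]
gripper_width: 0.003
time_s: 10.6
tcp_pos: [0.4993, -0.098, 0.1747]
ee_rot: [[-0.22, 0.975, 0.009], [0.975, 0.22, 0.001], [-0.001, 0.009, -1.0]]
wrist_force: [-0.1, 3.4, 7.1]
gripper_width: 0.001
time_s: 11.02
tcp_pos: [0.4998, -0.0979, 0.1774]
ee_rot: [[-0.22, 0.975, 0.011], [0.975, 0.22, 0.001], [-0.001, 0.011, -1.0]]
wrist_force: [0.7, 3.0, 7.2]
gripper_width: 0.006
time_s: 11.43
tcp_pos: [0.4999, -0.0979, 0.179]
ee_rot: [[-0.22, 0.975, 0.011], [0.975, 0.22, 0.001], [-0.001, 0.011, -1.0]]
wrist_force: [2.8, 2.4, 4.3]
gripper_width: 0.007
```

Force is dropping off, so the lid is settling. Continuing finely.

```bash
python3 -m crank '[[0,0,-0.0004,0],[0,0,-0.0004,0],[0,0,-0.0004,0],[0,0,-0.0004,0],[0,0,-0.0004,0]]'; python3 -m crank '[[0,0,-0.0005,0],[0,0,-0.0005,0],[0,0,-0.0005,0],[0,0,-0.0005,0],[0,0,-0.0005,0]]'; python3 -m crank '[[0,0,-0.001,0],[0,0,-0.001,0],[0,0,-0.002,0],[0,0,-0.002,0],[0,0,-0.003,0]]'
```

```text
time_s: 11.85
tcp_pos: [0.4964, -0.0989, 0.1795]
ee_rot: [[-0.219, 0.976, 0.002], [0.976, 0.219, -0.0], [-0.001, 0.002, -1.0]]
wrist_force: [4.0, 0.6, 3.6]
gripper_width: 0.004
time_s: 12.27
tcp_pos: [0.4933, -0.099, 0.1803]
ee_rot: [[-0.218, 0.976, -0.005], [0.976, 0.218, 0.0], [0.001, -0.005, -1.0]]
wrist_force: [0.3, -0.2, -0.1]
gripper_width: 0.005
time_s: 12.68
tcp_pos: [0.4949, -0.0989, 0.1904]
ee_rot: [[-0.219, 0.976, -0.001], [0.976, 0.219, 0.0], [0.0, -0.001, -1.0]]
wrist_force: [-0.6, -0.9, -0.5]
gripper_width: 0.003
```

Contact is released. I retract up and back the way I came.

```bash
python3 -m crank '[[0,0,-0.01,0],[0,0,-0.02,0],[0,0,-0.025,0],[0,0,-0.015,0],[-0.015,-0.01,-0.005,0]]'; python3 -m crank '[[-0.026,-0.022,0,0],[-0.026,-0.022,0,0],[-0.026,-0.022,0,0],[-0.026,-0.022,0,0],[-0.026,-0.022,0,0]]'; python3 -m crank '[[-0.026,-0.022,0,0],[-0.026,-0.022,0,0],[-0.026,-0.022,0,0],[-0.015,-0.012,0,0],[0,0,0,0]]'; python3 - <<'E'
from h import *
from station import capture
for n in("side","top"):
    c=capture(n);np.savez(f"{n}6.npz",**c);p=c["pixels"][...,::-1]
    cv2.imwrite(f"pics/{n}6.png",p)
c=load("top6.npz");W=world(c);P=W.reshape(3,-1).T;P=P[~np.isnan(P[:,0])];B=tobin(P)
q=B[(abs(B[:,1])<.1)&(B[:,0]>-.1)&(B[:,0]<.08)&(B[:,2]>.15)&(B[:,2]<.3)]
print("lid plane",np.linalg.lstsq(np.c_[q[:,:2],np.ones(len(q))],q[:,2],rcond=None)[0])
hsv=cv2.cvtColor(c["pixels"],cv2.COLOR_RGB2HSV);roi=np.zeros((400,640),bool);roi[215:255,335:380]=1
Y=pts(c,roi&(cv2.inRange(hsv,(22,120,60),(36,255,255))>0));print(np.median(Y,0))
c0=load("top0.npz");d=np.abs(c0["pixels"].astype(int)-c["pixels"]).sum(2)>90
cv2.imwrite("pics/diff.png",(d*255).astype('u1'))
E
```

```text
time_s: 13.1
tcp_pos: [0.4912, -0.1148, 0.2696]
ee_rot: [[-0.222, 0.975, 0.007], [0.975, 0.222, -0.0], [-0.002, 0.007, -1.0]]
wrist_force: [-0.1, -1.0, 0.5]
gripper_width: 0.007
time_s: 13.52
tcp_pos: [0.4092, -0.2678, 0.2667]
ee_rot: [[-0.22, 0.976, 0.001], [0.976, 0.22, -0.0], [-0.001, 0.001, -1.0]]
wrist_force: [0.8, -0.5, -0.2]
gripper_width: 0.006
time_s: 13.93
tcp_pos: [0.3528, -0.377, 0.2662]
ee_rot: [[-0.215, 0.977, -0.0], [0.977, 0.215, -0.001], [-0.001, -0.0, -1.0]]
wrist_force: [0.0, -0.3, 0.3]
gripper_width: 0.007
lid plane [0.00187554 0.00120417 0.22553862]
[ 0.50312296 -0.0947656   0.17545982]
```

View pics/side6.png

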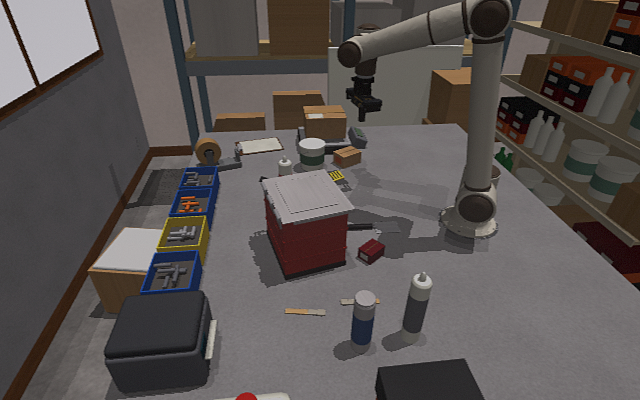

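View pics/top6.png

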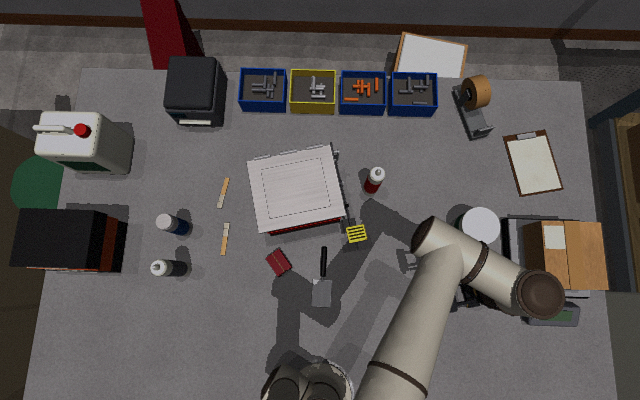

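View pics/diff.png

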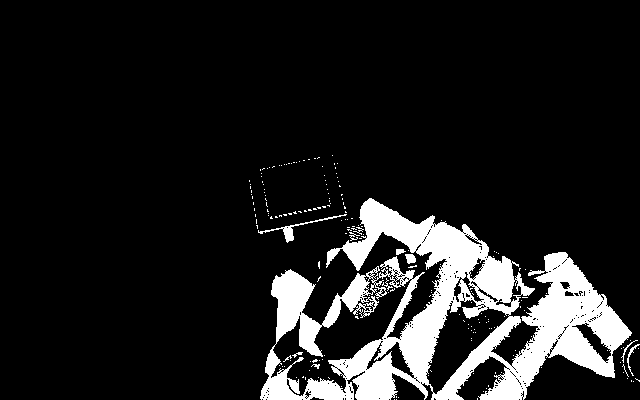

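The lid plane is level, with a slope of 0.002 against 0.06 at the start. The stick is gone from (289,235), the pad is up, and the bystanders are unmoved. The hand is clear, so I hand in.

```bash
python3 -m crank '[[0,0,0,0],[0,0,0,0],[0,0,0,0]]'; python3 -c "
from station import finish_job
print(finish_job())"
```

```text
time_s: 14.28
tcp_pos: [0.3549, -0.3737, 0.2659]
ee_rot: [[-0.221, 0.975, 0.0], [0.975, 0.221, -0.0], [-0.0, 0.0, -1.0]]
wrist_force: [-0.6, -0.3, -0.3]
gripper_width: 0.005
the job is handed in; nothing more can be done
None
```

The job is done and was handed in at about 14.3 s, well inside the 42 s limit; no verdict was reported.

- **Opening:** I pressed the yellow plate with closed fingertips down to its stop. The vertical force there rose to about 27 N, and the lid swung wide open. The stick dropped in and came to rest standing against the inside of the front wall, with its top about 40 mm below the rim.
- **Closing:** I eased the lever up over about 7 s, slowest at the end. The fingers stayed in contact until the force fell to zero, then I moved the hand up and away.

**Last checks:**
- **Lid:** it measured level, with a slope of 0.002 against 0.06 at the start.
- **Pad:** it is back up at rest.
- **Stick:** it no longer shows at the rim.
- **Things around the bin:** comparing top pictures before and after showed only the lid, pad, stick, arm and the arm's shadows changed. The arm hid the tub and screw box in that view, but in the final side picture both look to be where they stood.
- **Force:** wrist force read near zero at the end.

No check failed or disagreed.

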